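Show the rear screw and seal of a radio set to the inspection camera with a hand mirror

TASK

Take the inspection mirror out of its wooden rest by the handle and hold it in the air at the camera's focus spot behind the radio set, angled so that the camera, looking over the radio into the glass, sees the bare steel screw of the rear panel in the middle of the mirror, and keep it still there for a second while the picture is taken. Then, staying at the spot, turn the mirror until the camera sees the red seal of the rear panel in the middle of the glass instead, and finish while still holding the mirror steady at that angle: do not put it down or let go. Do not touch the radio or the camera, and leave the handset, screwdriver, spray can and carton as they are.

Things in the scene. Friction and masses are not known exactly. Their poses are not given: they have to be found in the camera images.
- mirror: inspection mirror, 120 g, red handle. Origin: middle of the head (94 x 6 x 58 mm). Glass 90 (x) by 56 mm (z), 3 mm before it, facing -y. +x points from handle to head. Handle: bar 14 mm wide (y), 16 high (z) on the x axis, x = -72 to -177 mm; balance at x = -47. At the start it stands in the rest on its long edge, z up, glass upright, handle level, origin 55 mm above the table
- handle (a point): middle of the free part of the mirror's handle, where it is gripped: 100 mm behind the middle of the glass (x = -100 mm, y = z = 0 in the mirror's frame)
- rest: fixed wooden rest, board 230 x 80 x 10 mm, origin under its middle, axes parallel to the mirror's. A block at x = 22 to 98 mm, 46 mm high, has a slot 10 mm wide, 20 deep for the head (its middle over x = 60); a post at x = -92 mm with a notch 18 mm wide, cheeks 64 mm high, takes the handle's end. The mirror lifts straight up and out
- station: fixed aluminium plate 350 x 385 x 8 mm with an olive radio set (300 mm along x, 180 deep, top at 138 mm) and, at x = 50, y = -345 mm, a mast 335 mm tall with a grey camera, white ring light. Origin on the table under the middle of the radio's rear panel (y = 0, fins 6 mm proud); +y straight out of that panel, -x to its end nearer the robot, z up. Nothing stands behind the panel
- lens (a point): the camera's lens, at x = 50, y = -280, z = 280 mm in the station's frame; it looks over the radio at the focus spot
- focus (a point): the camera's focus spot, empty air behind the radio: 140 mm straight out from the middle of the rear panel and 170 mm above the table (x = 0, y = 140, z = 170 mm in the station's frame). The middle of the glass belongs here
- screw: bare slotted steel screw in a round dark cup 28 mm across on the rear panel; origin at the middle of the cup, on the panel face, 75 mm above the table, 90 mm to one side of the panel's middle (x = -90 or +90 mm in the station's frame; it varies which)
- seal: red wax seal 22 mm across in a round dark cup 28 mm across on the rear panel; origin on the panel face, 75 mm above the table, 90 mm to the other side of the panel's middle from the bare screw
- aim_near (a point): for the fastener at x = -90 mm: point 70 % of the way from the lens to it (x = -48, y = -83, z = 137 mm in the station's frame). By the law of reflection a mirror at the focus spot shows that fastener to the camera in the middle of the glass when its face looks straight at this point, i.e. this point lies on the mirror's -y axis
- aim_far (a point): the same for the fastener at x = +90 mm of the station (x = 78, y = -83, z = 137 mm in the station's frame)
- handset: bystander: loose olive telephone handset 210 mm long, lying on the table
- screwdriver: bystander: loose screwdriver with a green handle, lying on the table
- spray_can: bystander: loose white spray can 150 mm tall, standing
- carton: bystander: loose small cardboard carton 100 x 140 x 60 mm
Not all that is in view belongs to the job. There is more than one size of the mirror; the job needs the larger. There is more than one size of the rest; the job needs the larger.

How it is judged:
On the way, in this order (a step that is already met when the one before it is completed fails the run):
1. the mirror is held by its handle, lifted clear of the rest (height (world z) of mirror above 0.1 m and contact force between the fingers and mirror above 2 N and distance between the grasp point and handle below 0.055 m and contact force between mirror and rest below 0.1 N and contact force between mirror and station below 0.1 N), for 0.2 s.
2. held still at the focus spot, the mirror shows the camera the bare screw (((x of screw in the frame of station below 0 m and x of aim_near in the frame of mirror between -0.02 and 0.02 m and z of aim_near in the frame of mirror between -0.013 and 0.013 m and y of aim_near in the frame of mirror below -0.1 m) or (x of screw in the frame of station above 0 m and x of aim_far in the frame of mirror between -0.02 and 0.02 m and z of aim_far in the frame of mirror between -0.013 and 0.013 m and y of aim_far in the frame of mirror below -0.1 m)) and distance between mirror and focus below 0.025 m and linear speed of mirror below 0.02 m/s and angular speed of mirror below 0.1 rad/s and contact force between the fingers and mirror above 2 N and distance between the grasp point and handle below 0.055 m and contact force between mirror and rest below 0.1 N and contact force between mirror and station below 0.1 N), for 0.5 s.
At the end, for the whole second after the job is handed in: still gripped by the handle, off rest and radio; middle of the glass within 25 mm of the focus spot and still; glass faces the aim point on the red seal's side to within 20 mm along the mirror's x and 13 mm along its z (about 5 and 3 degrees), so the camera sees the seal (((x of seal in the frame of station below 0 m and x of aim_near in the frame of mirror between -0.02 and 0.02 m and z of aim_near in the frame of mirror between -0.013 and 0.013 m and y of aim_near in the frame of mirror below -0.1 m) or (x of seal in the frame of station above 0 m and x of aim_far in the frame of mirror between -0.02 and 0.02 m and z of aim_far in the frame of mirror between -0.013 and 0.013 m and y of aim_far in the frame of mirror below -0.1 m)) and distance between mirror and focus below 0.025 m and linear speed of mirror below 0.02 m/s and angular speed of mirror below 0.1 rad/s and contact force between the fingers and mirror above 2 N and distance between the grasp point and handle below 0.055 m and contact force between mirror and rest below 0.1 N and contact force between mirror and station below 0.1 N and height (world z) of mirror above 0.12 m); the arm keeps its last pose, push and grip.
It fails at once if the robot or the mirror touches the radio, the camera or their base (contact force between any of the arm, the fingers, mirror and station above 1 N).
It fails at once if the telephone handset is moved (distance of handset from where it was at the start of the episode above 0.015 m).
It fails at once if the screwdriver is moved (distance of screwdriver from where it was at the start of the episode above 0.015 m).
It fails at once if the spray can is moved (distance of spray_can from where it was at the start of the episode above 0.015 m).
It fails at once if the carton is moved (distance of carton from where it was at the start of the episode above 0.015 m).
It also fails if it takes over 38 s, if anything falls off the work surface, if the arm or the gripper's body presses on something with over 40 N, if the wrist force passes 120 N, or if a joint passes its speed limit or range.

ROBOT

A 6-joint arm with a two-finger parallel gripper is mounted at the origin on the work surface. World frame = base frame: x ahead of the robot, y to its left, z up, the work surface at z = 0. Lengths are in m, angles in rad, forces in N, time in s.
With the tool pointing down it reaches from about 0.325 to 0.775 m from the base axis. Payload 9.3 kg.
Tool frame: the origin (TCP) lies at the very end of the fingers, on their centre line; the grasp point (between the pads) lies 19 mm behind it; z points along the fingers, y is the line along which they close (so a half turn about z gives the same grasp; the last joint's range is limited). The gripper opens to 85 mm and grips with 20 to 120 N. Pads are 22 mm wide; open, the fingers measure 114 mm over their backs; the gripper's body (76 mm by 85 mm) begins 54 mm behind the grasp point. The pads swing forward as they close: fully open they stand 13 mm farther back than shut.
Start: joints at [-1.39, 0.259, 0.021, 1.334, 0, 1.418], TCP at [0.18, -0.52, 0.231] pointing down, gripper open.
Joint ranges: [-3.04, 3.04], [-0.91, 1.82], [-1.04, 1.36], [-1.92, 1.95], [-1.52, 1.45], [-3.14, 3.14]. Speed limits (rad/s): [2.22, 2.22, 2.79, 3.14, 3.14, 3.14].

INTERFACE

Orientations are given as a 3x3 rotation matrix whose columns are the frame's x, y, z axes.
In Python, from plant import telemetry, read_camera, bot gives the robot as it stands.
- The arm moves only by the shell command python3 -m pendant 'ROWS' [FORCE]. ROWS is JSON, a list of rows, each a list of 3 entries, a list of its own where there are three numbers: the shift along the tool's x, y, z in m, then the turn, a rotation vector about the tool's x, y, z in degrees, then the gripper command: -1 is shut, 1 is fully open, values between are in proportion. A call has 1 to 12 rows; each row shifts and turns the commanded pose from where the row before left it, along the tool's axes as they then stand; what a row does not reach is not made up. A row lasts 1/12 s, in which the tool goes at most 41.7 mm and 7.16 degrees, less where a joint would pass 70% of its speed; a pose out of reach is approached as far as the arm can. A call with a gripper value outside its range is refused whole. The fingers move at their own pace and stop on an object; FORCE is the grip in N (left out, the last holds). Time passes only in rows, so rows that do not move let the fingers close. It gives the time, the measured TCP pose, the force, the opening and the grip force at its end, in the units of the state.
- telemetry.observe(): the state, without advancing time (a new reading comes with each control period).
- read_camera(name): name is "scene" or "side" or "wrist"; returns a dict with "color" (480x640x3 uint8, blue, green, red), "intrinsics" (3x3 intrinsics, pixels), "rvec" (rotation vector, rad) and "tvec" (3), from world to camera coordinates, as OpenCV has them. Camera axes: x right, y down, z forward; pixel columns grow to the right and rows downward; lengths in m; the calibration is good to about 2 mm. A picture is of the moment at which its call begins. There is no depth.
- bot.hand_in(): hands the job in; it is judged then, once.
The state is a dict: "clock": time; "joints": joint angles; "joint_velocities": joint speeds; "joint_efforts": joint torques, N m; "tool_pos": TCP position; "orientation": TCP orientation; "ft_force": force on the tool from outside, world axes, zero at the start; "moment": the same for the moment, N m; "gripper_width": finger opening in m; "grasp_force": force on a finger pad.
Only numpy, scipy, OpenCV 4.12 (cv2) and the standard library are available. Lean on these libraries where they do the work, as an engineer would, in place of code of your own. Each camera call takes 0.05 s, during which the arm holds its last target. There are 200 camera calls.

## Working session

There is one attempt and no reset: what is moved stays moved. The work goes in short steps, Python scripts to look and compute and a shell command to move; the robot and the scene stay as the last step left them, time stands still between calls to the robot, and variables do not carry over. Pictures are saved under pics/ and viewed, at most 10 in all, crops included, and the job is handed in when it is done.

```bash
ls; mkdir -p pics; cat > h.py <<'E'
import numpy as np, cv2
from plant import telemetry, read_camera, bot
def snap(n,f):
    c=read_camera(n); cv2.imwrite(f,c["color"]); np.savez(f[:-4]+".npz",**c); return c
def load(f): return dict(np.load(f[:-4]+".npz"))
def proj(c,p): return cv2.projectPoints(np.array(p,float).reshape(-1,3),np.array(c["rvec"]),np.array(c["tvec"]),np.array(c["intrinsics"]),None)[0].reshape(-1,2)
def ray(c,uv):
    R=cv2.Rodrigues(np.array(c["rvec"]))[0]; o=-R.T@np.array(c["tvec"]).ravel()
    d=R.T@np.linalg.inv(c["intrinsics"])@np.array([uv[0],uv[1],1.]); return o,d/np.linalg.norm(d)
def onz(c,uv,z):
    o,d=ray(c,uv); return o+d*(z-o[2])/d[2]
def tri(a,ua,b,ub):
    o1,d1=ray(a,ua);o2,d2=ray(b,ub)
    t=np.linalg.lstsq(np.c_[d1,-d2],o2-o1,rcond=None)[0]
    p,q=o1+t[0]*d1,o2+t[1]*d2; return (p+q)/2,np.linalg.norm(p-q)
E
python3 - <<'E'
from h import *
for n in("scene","side","wrist"):
    c=snap(n,f"pics/{n}0.png"); print(n,ray(c,(320,240)))
print(telemetry.observe())
E
```

```text
pics
scene (array([1.16116822, 0.65103349, 0.8220671 ]), array([-0.61657013, -0.5028542 , -0.60578786]))
side (array([0.04830958, 0.67378997, 0.97417362]), array([ 0.4502696 , -0.51146874, -0.73188593]))
wrist (array([ 0.25955586, -0.49200423,  0.37273321]), array([-0.30192274, -0.11052767, -0.94690353]))
{'clock': 0.15, 'joints': array([-1.38961270e+00,  2.59097476e-01,  2.09656401e-02,  1.33367660e+00,
       -1.82812978e-05,  1.41815983e+00]), 'joint_velocities': array([-1.02047618e-03, -1.46066947e-03,  1.38018763e-03,  2.20015386e-04,
        4.09099991e-04, -2.60361856e-05]), 'joint_efforts': array([ 3.22657237e-03, -5.55970752e+01,  3.44662964e+01,  1.13580105e-02,
       -1.01193364e-04,  4.05524190e-06]), 'tool_pos': array([ 0.18014717, -0.5194611 ,  0.23079786]), 'orientation': array([[ 9.44797572e-01,  3.27654557e-01, -2.00358859e-04],
       [ 3.27654590e-01, -9.44797060e-01,  9.92252575e-04],
       [ 1.35817616e-04, -1.00312632e-03, -9.99999488e-01]]), 'ft_force': array([-0.58106386, -0.32177468,  0.28146876]), 'moment': array([-0.0095852 , -0.053218  , -0.00130842]), 'grasp_force': 0.0, 'gripper_width': 0.08513766877358316}
```

View pics/scene0.png

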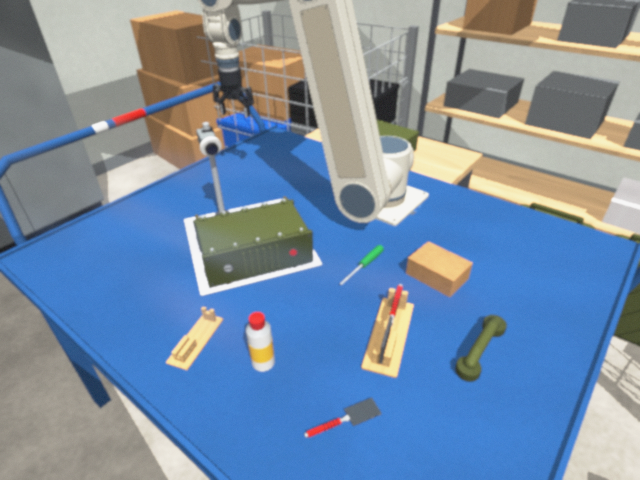

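View pics/side0.png

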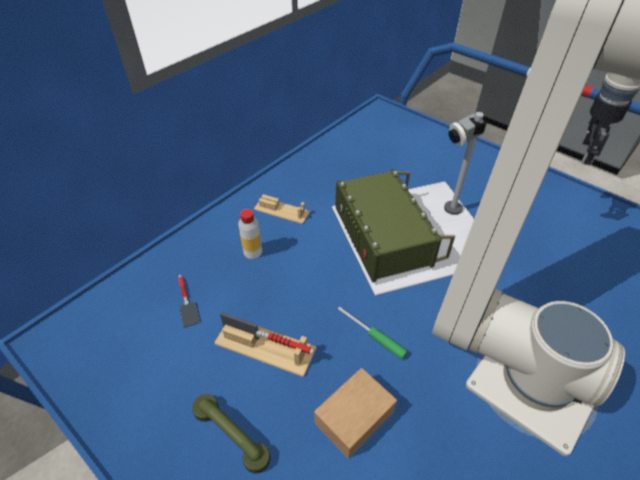

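The scene view shows the large rest and mirror at (388,335). The seal is on the robot side of the panel at (293,252), and the screw is at (228,268). The side view shows the rest at (265,342). So the screw is at +x (aim_far first) and the seal is at -x.

```bash
python3 - <<'E'
from h import *
a,b=load("pics/scene0.png"),load("pics/side0.png")
z=lambda c,x,y,w,h,s:cv2.resize(c["color"][y:y+h,x:x+w],(int(w*s),int(h*s)),interpolation=cv2.INTER_CUBIC)
def pad(i): return cv2.copyMakeBorder(i,0,300-i.shape[0],0,400-i.shape[1],0)
im=np.vstack([np.hstack([pad(z(a,180,190,145,100,2.75)),pad(z(a,350,280,75,100,3))]),
 np.hstack([pad(z(b,325,160,160,120,2.5)),pad(z(b,205,305,120,75,3.3))])])
cv2.imwrite("pics/z1.png",im)
# board mask / plate mask quads
for n,c in(("scene",a),("side",b)):
    hsv=cv2.cvtColor(c["color"],cv2.COLOR_BGR2HSV)
    for nm,lo,hi in(("plate",(0,0,150),(180,60,255)),("wood",(8,60,120),(28,220,255)),("red",(172,150,90),(180,255,255)),("red2",(0,170,90),(5,255,255))):
        m=cv2.inRange(hsv,lo,hi)
        for k in cv2.findContours(m,0,2)[0]:
            A=cv2.contourArea(k)
            if A>(12 if "red" in nm else 300):
                x,y,w,h=cv2.boundingRect(k)
                if y<130: continue
                q=cv2.approxPolyDP(cv2.convexHull(k),5,True).reshape(-1,2)
                print(n,nm,A,(x,y,w,h),q.tolist())
E
```

```text
scene plate 14517.0 (0, 352, 210, 128) [[0, 401], [38, 358], [61, 352], [115, 386], [209, 479], [0, 479]]
scene plate 7169.0 (563, 336, 77, 144) [[614, 336], [639, 348], [639, 479], [563, 479]]
scene plate 429.0 (246, 321, 27, 27) [[265, 321], [272, 341], [253, 347], [246, 327]]
scene plate 1451.5 (166, 306, 57, 65) [[222, 318], [186, 370], [166, 363], [202, 306]]
scene plate 1367.0 (184, 216, 138, 80) [[184, 219], [195, 216], [314, 250], [321, 264], [201, 295]]
scene plate 1956.5 (98, 154, 83, 51) [[180, 169], [103, 204], [98, 177], [150, 154]]
scene plate 510.0 (84, 137, 40, 25) [[84, 141], [113, 138], [123, 147], [93, 161]]
scene wood 311.0 (249, 342, 24, 22) [[271, 342], [272, 357], [253, 361], [249, 345]]
scene wood 1239.0 (167, 308, 55, 61) [[212, 310], [221, 320], [188, 367], [168, 363], [202, 308]]
scene wood 2171.5 (362, 289, 51, 88) [[390, 289], [406, 292], [412, 305], [395, 376], [362, 367]]
scene wood 2050.0 (407, 242, 65, 54) [[428, 242], [471, 263], [467, 278], [449, 295], [407, 272], [408, 258]]
scene wood 6541.0 (411, 136, 229, 102) [[417, 137], [612, 192], [639, 235]
[... 530 characters left out ...]
7], [591, 406], [570, 453], [466, 386]]
side plate 9301.0 (475, 297, 150, 102) [[480, 325], [502, 297], [583, 306], [624, 348], [620, 373], [607, 396], [534, 396], [475, 340]]
side wood 3528.5 (315, 369, 81, 88) [[362, 369], [395, 402], [347, 456], [316, 423], [315, 411]]
side wood 1900.0 (215, 325, 98, 51) [[215, 342], [228, 325], [312, 355], [301, 375]]
side wood 655.5 (255, 196, 54, 27) [[255, 208], [266, 196], [302, 203], [308, 213], [299, 222]]
side red2 76.0 (289, 341, 21, 12) [[308, 352], [289, 342]]
side red2 74.5 (269, 334, 19, 11) [[270, 334], [287, 344]]
side red2 18.0 (180, 278, 6, 18) [[180, 278], [185, 295]]
side red2 85.5 (242, 211, 11, 12) [[249, 211], [246, 222], [242, 213]]
```

View pics/z1.png

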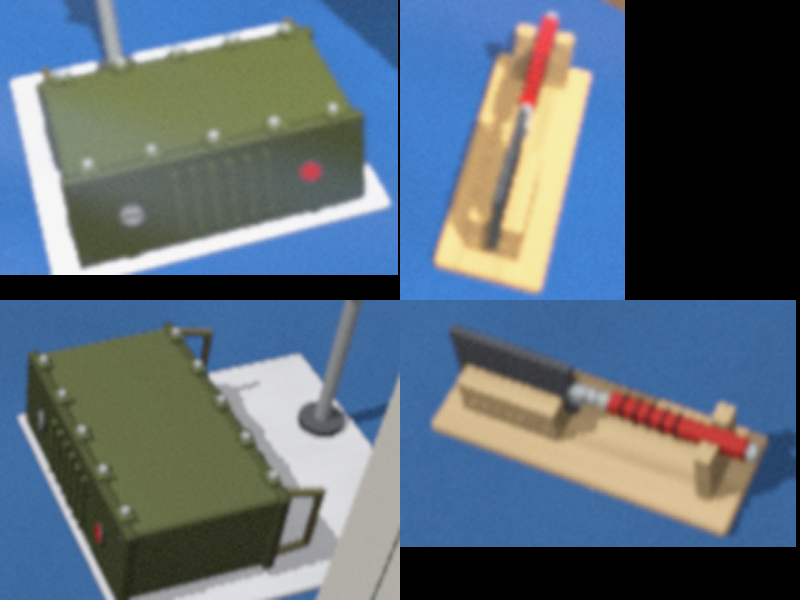

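The crops show screw at scene (228,268) and side (341,207), seal at scene (293,252) and side (364,253). The mirror stands in the large rest with its handle end towards the robot.

```bash
python3 - <<'E'
from h import *
np.set_printoptions(precision=4,suppress=True)
a,b=load("pics/scene0.png"),load("pics/side0.png")
sc,e1=tri(a,(228,268.2),b,(341,206.8)); se,e2=tri(a,(293.1,252.2),b,(363.8,252.8))
print("screw",sc,e1,"seal",se,e2,np.linalg.norm(sc-se))
print("sc z.075",onz(a,(228,268.2),.075),onz(a,(293.1,252.2),.075), onz(b,(341,206.8),.075),onz(b,(363.8,252.8),.075))
for p in((184.5,219),(321,264),(201,295)): print("plate",onz(a,p,.008))
print("rest scene",[onz(a,p,.01) for p in((362.3,367.3),(413.3,304),(385,299.3))],onz(a,(397.3,376.7),0))
print("rest side",[onz(b,p,.01) for p in((214.7,343.8),(316.2,346.5))],onz(b,(304.4,376.2),0))
# mirror handle end & start
hs=(350+150/3,280+15/3);hd=(205+352/3.3,305+152/3.3)
print("handle end",tri(a,hs,b,hd))
# silver joint / red start
print("red start",tri(a,(350+130/3,280+103/3),b,(205+212/3.3,305+103/3.3)))
print("head top far corner",tri(a,(350+90/3,280+248/3),b,(205+52/3.3,305+28/3.3)))
E
```

```text
screw [ 0.6414 -0.0894  0.074 ] 0.0033659954549966347 seal [0.4869 0.0045 0.0736] 0.001079772088128736 0.18078535902318696
sc z.075 [ 0.6428 -0.086   0.075 ] [0.4884 0.0064 0.075 ] [ 0.6416 -0.0907  0.075 ] [0.4865 0.0049 0.075 ]
plate [ 0.5147 -0.4567  0.008 ]
plate [0.4202 0.0484 0.008 ]
plate [ 0.7147 -0.1276  0.008 ]
rest scene [array([0.6438, 0.3424, 0.01  ]), array([0.4024, 0.3363, 0.01  ]), array([0.432 , 0.2701, 0.01  ])] [0.6108 0.4132 0.    ]
rest side [array([0.6079, 0.4146, 0.01  ]), array([0.4233, 0.2622, 0.01  ])] [0.3972 0.332  0.    ]
handle end (array([0.406 , 0.2955, 0.055 ]), np.float64(0.0020579014190654204))
red start (array([0.5033, 0.3328, 0.0554]), np.float64(0.0009580483197986542))
head top far corner (array([0.6349, 0.3719, 0.0506]), np.float64(0.01690585543843844))
```

```bash
python3 -m pendant '[[[0,0,-0.006],[0,0,-7],1],[[0,0,-0.006],[0,0,-7],1],[[0,0,-0.006],[0,0,-7],1],[[0,0,-0.006],[0,0,-7],1],[[0,0,-0.006],[0,0,-7],1],[[0,0,-0.006],[0,0,-7],1],[[0,0,-0.006],[0,0,-7],1],[[0,0,-0.006],[0,0,-7],1],[[0,0,-0.006],[0,0,-7],1],[[0,0,-0.006],[0,0,-7],1],[[0,0,-0.006],[0,0,-7],1],[[0,0,-0.006],[0,0,-7],1]]' >/dev/null
python3 -m pendant '[[[0,0,-0.006],[0,0,-7],1],[[0,0,-0.006],[0,0,-7],1],[[0,0,-0.006],[0,0,-7],1],[[0,0,-0.006],[0,0,-7],1],[[0,0,-0.006],[0,0,-7],1],[[0,0,-0.006],[0,0,-7],1],[[0,0,-0.006],[0,0,-7],1],[[0,0,-0.006],[0,0,-7],1],[[0,0,-0.006],[0,0,-7],1],[[0,0,-0.006],[0,0,-7],1],[[0,0,-0.006],[0,0,-7],1],[[0,0,-0.006],[0,0,-7],1]]' >/dev/null
python3 -m pendant '[[[0,0,-0.006],[0,0,-7],1],[[0,0,-0.006],[0,0,-6.5],1]]'
cat >> h.py <<'E'
np.set_printoptions(precision=4,suppress=True)
def legs(*pts):  # tool-frame shifts along a list of world waypoints, orientation fixed
    s=telemetry.observe(); R=s["orientation"]; p=s["tool_pos"]; print("at",p,"yaw",np.degrees(np.arctan2(R[1,0],R[0,0])),s["clock"],s["joints"])
    for q in pts:
        q=np.array(q,float); d=R.T@(q-p); n=int(np.ceil(np.linalg.norm(d)/.040)); print(q,"d",d,"rows",n,"each",d/n); p=q
E
python3 -c "
from h import *
legs((.12,-.345,.39),(.3,-.22,.39),(.37,0,.39),(.36,.2,.39),(.4826,.3252,.25))"
```

```text
clock: 2.32
tool_pos: [0.1802, -0.5196, 0.3873]
orientation: [[-0.934, -0.358, -0.0], [-0.358, 0.934, 0.001], [-0.0, 0.001, -1.0]]
ft_force: [1.1, 0.0, 0.4]
gripper_width: 0.0854
grasp_force: 0.0
at [ 0.1802 -0.5196  0.3873] yaw -159.0251597685712 2.3167 [-1.3896  0.2689  0.4293  1.7317 -0.     -1.7557]
[ 0.12  -0.345  0.39 ] d [-0.0063  0.1846 -0.0026] rows 5 each [-0.0013  0.0369 -0.0005]
[ 0.3  -0.22  0.39] d [-0.2128  0.0523  0.    ] rows 6 each [-0.0355  0.0087  0.    ]
[0.37 0.   0.39] d [-0.1441  0.1804  0.0001] rows 6 each [-0.024   0.0301  0.    ]
[0.36 0.2  0.39] d [-0.0623  0.1903  0.0001] rows 6 each [-0.0104  0.0317  0.    ]
[0.4826 0.3252 0.25  ] d [-0.1593  0.0729  0.1401] rows 6 each [-0.0265  0.0122  0.0233]
```

```bash
python3 -m pendant '[[[-0.001,0.035,0.02],[0,0,0],1],[[-0.001,0.035,0.02],[0,0,0],1],[[-0.001,0.035,0.02],[0,0,0],1],[[-0.001,0.035,0.02],[0,0,0],1],[[-0.001,0.025,0.02],[0,0,0],1]]' 
python3 -c "
from h import *
legs((.3,-.22,.287),(.37,0,.287),(.36,.2,.287),(.4826,.3252,.25))"
```

```text
clock: 2.73
tool_pos: [0.1262, -0.3606, 0.2862]
orientation: [[-0.936, -0.352, -0.0], [-0.352, 0.936, 0.0], [-0.0, 0.0, -1.0]]
ft_force: [0.6, -0.3, 1.4]
gripper_width: 0.0855
grasp_force: 0.0
at [ 0.1262 -0.3606  0.2862] yaw -159.36518638617207 2.7333 [-1.4548 -0.0434 -0.1897  1.425  -0.0001 -1.815 ]
[ 0.3   -0.22   0.287] d [-0.2123  0.0703 -0.0008] rows 6 each [-0.0354  0.0117 -0.0001]
[0.37  0.    0.287] d [-0.143   0.1812  0.0001] rows 6 each [-0.0238  0.0302  0.    ]
[0.36  0.2   0.287] d [-0.0611  0.1907  0.0001] rows 6 each [-0.0102  0.0318  0.    ]
[0.4826 0.3252 0.25  ] d [-0.1589  0.0739  0.037 ] rows 5 each [-0.0318  0.0148  0.0074]
```

```bash
python3 -m pendant '[[[-0.0355,0.0115,0],[0,0,0],1],[[-0.0355,0.0115,0],[0,0,0],1],[[-0.0355,0.0115,0],[0,0,0],1],[[-0.0355,0.0115,0],[0,0,0],1],[[-0.0355,0.0115,0],[0,0,0],1],[[-0.0355,0.0115,0],[0,0,0],1],[[-0.024,0.03,0],[0,0,0],1],[[-0.024,0.03,0],[0,0,0],1],[[-0.024,0.03,0],[0,0,0],1],[[-0.024,0.03,0],[0,0,0],1],[[-0.024,0.03,0],[0,0,0],1],[[-0.024,0.03,0],[0,0,0],1]]' >/dev/null
python3 -m pendant '[[[-0.01,0.032,0],[0,0,0],1],[[-0.01,0.032,0],[0,0,0],1],[[-0.01,0.032,0],[0,0,0],1],[[-0.01,0.032,0],[0,0,0],1],[[-0.01,0.032,0],[0,0,0],1],[[-0.01,0.032,0],[0,0,0],1],[[-0.032,0.015,0.007],[0,0,0],1],[[-0.032,0.015,0.007],[0,0,0],1],[[-0.032,0.015,0.007],[0,0,0],1],[[-0.032,0.015,0.007],[0,0,0],1],[[-0.032,0.015,0.007],[0,0,0],1],[[0,0,0],[0,0,0],1]]'
python3 - <<'E'
from h import *
legs((.4826,.3252,.036)); c=snap("wrist","pics/w1.png")
for p in((.4826,.3252,.055),(.4105,.298,.055),(.5764,.3602,.084)): print(proj(c,p))
E
```

```text
clock: 4.73
tool_pos: [0.4878, 0.3259, 0.2481]
orientation: [[-0.935, -0.353, -0.004], [-0.353, 0.935, -0.001], [0.004, 0.0, -1.0]]
ft_force: [-1.1, -0.6, -0.8]
gripper_width: 0.0856
grasp_force: 0.0
at [0.4878 0.3259 0.2481] yaw -159.30851809800893 4.7333 [0.4457 0.3211 0.1528 1.4063 0.0005 0.0846]
[0.4826 0.3252 0.036 ] d [0.0043 0.0012 0.2121] rows 6 each [0.0007 0.0002 0.0354]
[[318.2672 204.4095]]
[[318.3542 117.6197]]
[[317.8906 314.6379]]
```

View pics/w1.png

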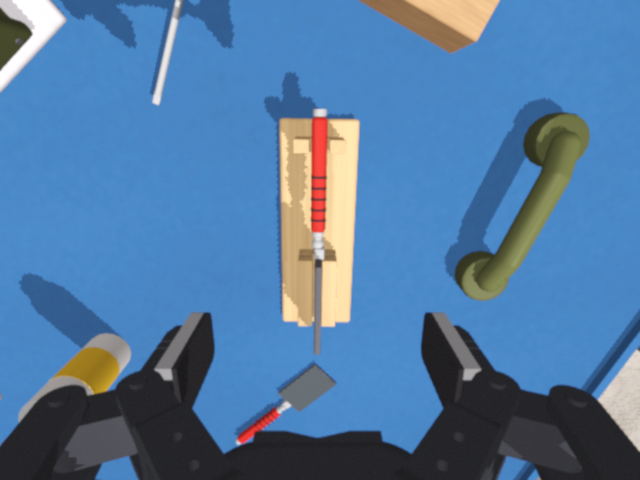

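The wrist view shows the handle centred on column ≈319 (rows 110–232) and the head on column ≈318. That agrees with my estimate to about 1–2 mm, so I refine it and descend.

```bash
python3 - <<'E'
from h import *
c=load("pics/w1.png")
hsv=cv2.cvtColor(c["color"],cv2.COLOR_BGR2HSV); m=(cv2.inRange(hsv,(0,150,80),(8,255,255))|cv2.inRange(hsv,(172,150,80),(180,255,255)))
m[:90]=0;m[260:]=0;m[:,:290]=0;m[:,350:]=0
v,u=np.nonzero(m)
rows=[(r,u[v==r].mean()) for r in range(v.min(),v.max()+1) if (v==r).sum()>5]
k=np.polyfit(*zip(*rows),1); print(v.min(),v.max(),k)
P=onz(c,(np.polyval(k,v.min()),v.min()),.060);Q=onz(c,(np.polyval(k,v.max()),v.max()),.060)
T=onz(c,(np.polyval(k,110),110),.060)
d=(Q-P)/np.linalg.norm(Q-P); print(P,Q,"tail",T,np.degrees(np.arctan2(d[1],d[0])))
g=T+.077*d; print("grasp",g); legs((g[0],g[1],.036))
E
```

```text
118 231 [ -0.0155 321.2528]
[0.4105 0.299  0.06  ] [0.5057 0.3333 0.06  ] tail [0.4044 0.2968 0.06  ] 19.846296643874005
grasp [0.4768 0.3229 0.06  ]
at [0.4861 0.3243 0.2492] yaw -159.29821783716653 4.7833 [0.4447 0.3172 0.1499 1.4078 0.0001 0.0834]
[0.4768 0.3229 0.036 ] d [0.0082 0.002  0.2132] rows 6 each [0.0014 0.0003 0.0355]
```

```bash
python3 -m pendant '[[[0.006,0.002,0],[0,0,0.8],1],[[0,0,0.035],[0,0,0],1],[[0,0,0.035],[0,0,0],1],[[0,0,0.035],[0,0,0],1],[[0,0,0.035],[0,0,0],0.2],[[0,0,0.035],[0,0,0],0],[[0,0,0.025],[0,0,0],0],[[0,0,0.013],[0,0,0],0],[[0,0,0],[0,0,0],0]]' 60
python3 -m pendant '[[[0,0,0],[0,0,0],-1],[[0,0,0],[0,0,0],-1],[[0,0,0],[0,0,0],-1],[[0,0,0],[0,0,0],-1],[[0,0,0],[0,0,0],-1],[[0,0,0],[0,0,0],-1]]' 60
```

```text
clock: 5.53
tool_pos: [0.4762, 0.3209, 0.0375]
orientation: [[-0.941, -0.338, -0.004], [-0.338, 0.941, -0.002], [0.004, -0.0, -1.0]]
ft_force: [-1.1, -0.1, -0.1]
gripper_width: 0.0427
grasp_force: 0.0
clock: 6.03
tool_pos: [0.4793, 0.3227, 0.0415]
orientation: [[-0.941, -0.339, 0.003], [-0.339, 0.941, 0.001], [-0.003, 0.0, -1.0]]
ft_force: [-2.5, -1.9, 8.7]
gripper_width: 0.0127
grasp_force: 59.2
```

```bash
python3 -m pendant '[[[0,0,-0.01],[0,0,0],-1],[[0,0,-0.02],[0,0,0],-1],[[0,0,-0.02],[0,0,0],-1],[[0,0,-0.02],[0,0,0],-1],[[0,0,-0.02],[0,0,0],-1],[[0,0,-0.02],[0,0,0],-1],[[0,0,-0.02],[0,0,0],-1],[[0,0,-0.02],[0,0,0],-1],[[0,0,-0.01],[0,0,0],-1],[[0,0,0],[0,0,0],-1],[[0,0,0],[0,0,0],-1],[[0,0,0],[0,0,0],-1]]'
cat >> h.py <<'E'
from scipy.spatial.transform import Rotation as Ro
sx=np.array([.8555,-.5178,0]);sx/=np.linalg.norm(sx)
S=np.c_[sx,np.cross([0,0,1],sx),[0,0,1]];O=np.array([.5645,-.0425,0])
st=lambda x,y,z:O+S@np.array([x,y,z])
focus=st(0,.14,.17);aim={"far":st(.078,-.083,.137),"near":st(-.048,-.083,.137)}
def target(k,f=focus,g=(-.1,0,-.0165),Rg=np.diag([-1,1,-1.])):  # g: TCP in mirror frame, Rg: tool axes in mirror frame
    y=f-aim[k];y/=np.linalg.norm(y);x=np.cross(y,[0,0,1]);x/=np.linalg.norm(x);M=np.c_[x,y,np.cross(x,y)]
    return f+M@np.array(g), M@Rg, M
def togo(p,R):
    s=telemetry.observe();R0=s["orientation"];print("at",s["tool_pos"],"shift tool",R0.T@(p-s["tool_pos"]),"rot",np.degrees(Ro.from_matrix(R0.T@R).as_rotvec()),"clock",s["clock"],"j",s["joints"],"F",s["ft_force"],s["grasp_force"])
E
python3 - <<'E'
from h import *
a=load("pics/scene0.png")
print("focus",focus,"can",onz(a,(262,366),0),"can top",onz(a,(257,318),.15),"st",S.T@(onz(a,(262,366),0)-O))
for k in aim: p,R,M=target(k);print(k,p); togo(p,R)
s=snap("scene","pics/s2.png"); d=snap("side","pics/d2.png")
im=np.hstack([cv2.resize(x["color"][y:y+200,u:u+200],(400,400)) for x,u,y in((s,300,170),(d,180,200))]);cv2.imwrite("pics/z2.png",im)
E
```

```text
clock: 7.03
tool_pos: [0.4782, 0.3222, 0.1983]
orientation: [[-0.941, -0.339, -0.001], [-0.339, 0.941, -0.001], [0.001, -0.0, -1.0]]
ft_force: [-0.3, 0.5, -0.8]
gripper_width: 0.0128
grasp_force: 58.5
focus [0.637  0.0773 0.17  ] can [0.7741 0.1572 0.    ] can top [0.7652 0.1549 0.15  ] st [0.0759 0.2794 0.    ]
far [0.5396 0.1001 0.1537]
at [0.4782 0.3222 0.1983] shift tool [ 0.0175 -0.2297  0.0447] rot [-7.7793 -2.2801 31.6753] clock 7.0333 j [ 0.4475  0.3159  0.0189  1.2752 -0.      0.1014] F [-0.3223  0.5128 -0.8211] 58.51033329963684
near [0.5659 0.1476 0.1537]
at [0.4782 0.3222 0.1983] shift tool [-0.0233 -0.194   0.0446] rot [-7.4343 -4.606  63.0404] clock 7.0333 j [ 0.4475  0.3159  0.0189  1.2752 -0.      0.1014] F [-0.3223  0.5128 -0.8211] 58.51033329963684
```

View pics/z2.png

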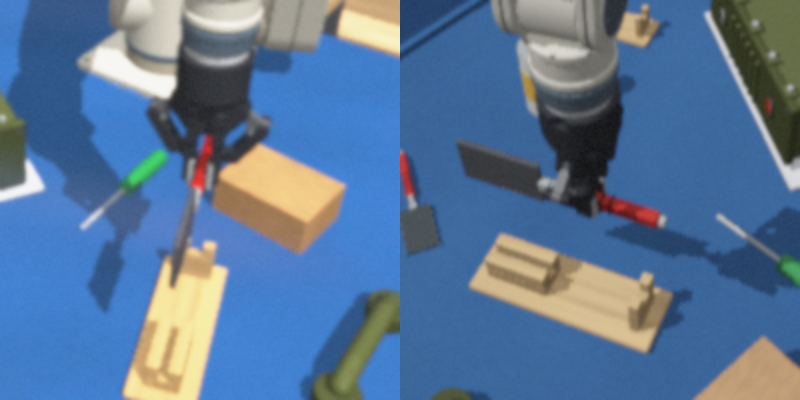

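The mirror is out of the rest, held level by the handle with the other items untouched. Side-view features: head top corners at (210,271) and (250.5,282.5), tail at (311,310.5).

```bash
cat >> h.py <<'E'
def mpose(g=(-.1,0,-.0165),Rg=np.diag([-1,1,-1.])):
    s=telemetry.observe();M=s["orientation"]@np.array(Rg).T; return s["tool_pos"]-M@np.array(g),M
E
python3 - <<'E'
from h import *
s,d=load("pics/s2.png"),load("pics/d2.png")
o,M=mpose()
for n,p in(("headfar",(.047,0,.029)),("headnear",(-.047,0,.029)),("tail",(-.177,0,0)),("headfarlow",(.047,0,-.029))):
    print(n,"side",proj(d,o+M@np.array(p)),"scene",proj(s,o+M@np.array(p)))
E
```

```text
headfar side [[208.822  268.4598]] scene [[388.6152 290.2124]]
headnear side [[249.8962 281.7034]] scene [[397.8857 259.7935]]
tail side [[310.6193 309.8242]] scene [[407.2218 234.9474]]
headfarlow side [[213.705  285.7669]] scene [[386.2896 311.3994]]
```

```bash
python3 -m pendant '[[[0,0,0],[-1.5,-0.4,6.2],-1],[[0,0,0],[-1.5,-0.4,6.2],-1],[[0,0,0],[-1.5,-0.4,6.2],-1],[[0,0,0],[-1.5,-0.4,6.2],-1],[[0,0,0],[-1.5,-0.4,6.2],-1],[[0,0,0],[0,0,0],-1],[[0,0,0],[0,0,0],-1]]'
python3 -c "
from h import *
p,R,M=target('far');togo(p,R)"
```

```text
clock: 7.72
tool_pos: [0.4784, 0.322, 0.1987]
orientation: [[-0.981, 0.19, 0.023], [0.192, 0.973, 0.13], [0.002, 0.132, -0.991]]
ft_force: [-1.2, -0.6, -0.3]
gripper_width: 0.0124
grasp_force: 58.6
at [0.4784 0.322  0.1987] shift tool [-0.1028 -0.2101  0.0172] rot [-0.3607 -0.2251  0.8234] clock 7.7167 j [ 0.3892  0.2593 -0.0683  1.1717  0.1116  0.5863] F [-1.174  -0.5939 -0.2803] 58.552953600883484
```

```bash
python3 -m pendant '[[[-0.013,-0.026,0.002],[0,0,0],-1],[[-0.013,-0.026,0.002],[0,0,0],-1],[[-0.013,-0.026,0.002],[0,0,0],-1],[[-0.013,-0.026,0.002],[0,0,0],-1],[[-0.013,-0.026,0.002],[0,0,0],-1],[[-0.013,-0.026,0.002],[0,0,0],-1],[[-0.013,-0.026,0.002],[-0.3,-0.2,0.8],-1],[[-0.007,-0.018,0.002],[0,0,0],-1],[[-0.003,-0.008,0.001],[0,0,0],-1],[[0,0,0],[0,0,0],-1],[[0,0,0],[0,0,0],-1]]'
python3 - <<'E'
from h import *
p,R,M=target('far');togo(p,R)
s=snap("scene","pics/s3.png"); d=snap("side","pics/d3.png")
o,Mm=mpose();print("mirror",o,"aim in mirror",Mm.T@(aim["far"]-o), "d focus",np.linalg.norm(o-focus))
L=("c",(.047,-.003,.029)),("",(-.047,-.003,.029)),("",(.047,-.003,-.029)),("",(-.047,-.003,-.029)),("tail",(-.177,0,0))
ims=[]
for c,u,v in((s,180,170),(d,280,120)):
    im=cv2.resize(c["color"][v:v+160,u:u+130],None,fx=3,fy=3)
    for n,p in L: cv2.circle(im,tuple(int(t) for t in (proj(c,o+Mm@np.array(p))[0]-(u,v))*3),3,(0,255,255),1)
    ims.append(im)
cv2.imwrite("pics/z3.png",np.hstack(ims))
E
```

```text
clock: 8.63
tool_pos: [0.5376, 0.1031, 0.1542]
orientation: [[-0.978, 0.206, 0.028], [0.207, 0.969, 0.136], [0.001, 0.138, -0.99]]
ft_force: [0.3, 0.0, -0.4]
gripper_width: 0.0128
grasp_force: 58.7
at [0.5376 0.1031 0.1542] shift tool [-0.0025 -0.0025  0.0002] rot [ 0.008  -0.0213 -0.0695] clock 8.6333 j [-0.0388  0.2624 -0.181   1.1043  0.137   0.1718] F [ 0.3359  0.0059 -0.3559] 58.7096893787384
mirror [0.6349 0.081  0.171 ] aim in mirror [ 0.0028 -0.2419 -0.0005] d focus 0.0043612052442740315
```

View pics/z3.png

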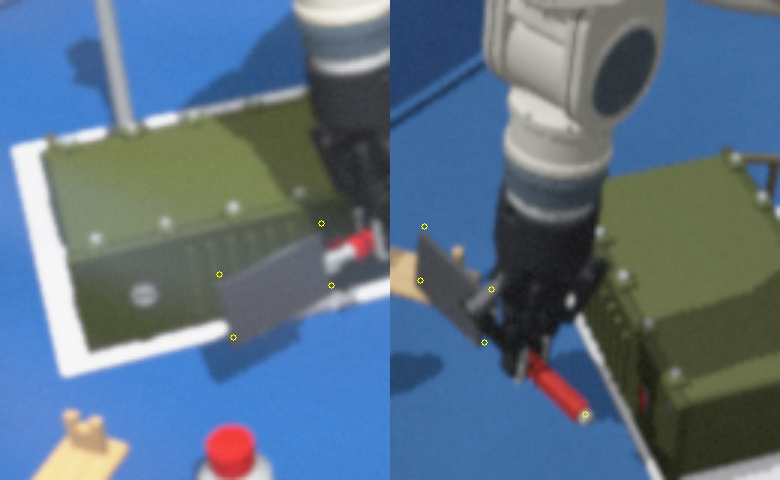

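The overlay matches at the tail, but the head sits slightly lower than predicted, about 3–4 px. I'll measure the head corners closely.

```bash
python3 - <<'E'
from h import *
s,d=load("pics/s3.png"),load("pics/d3.png")
z=lambda c,u,v:cv2.resize(c["color"][v:v+60,u:u+50],(400,480),interpolation=cv2.INTER_CUBIC)
im=np.hstack([z(s,246,238),z(d,282,190)]);im=cv2.convertScaleAbs(im,alpha=1.5,beta=10);cv2.imwrite("pics/z4.png",im)
E
```

```text
(no output)
```

View pics/z4.png

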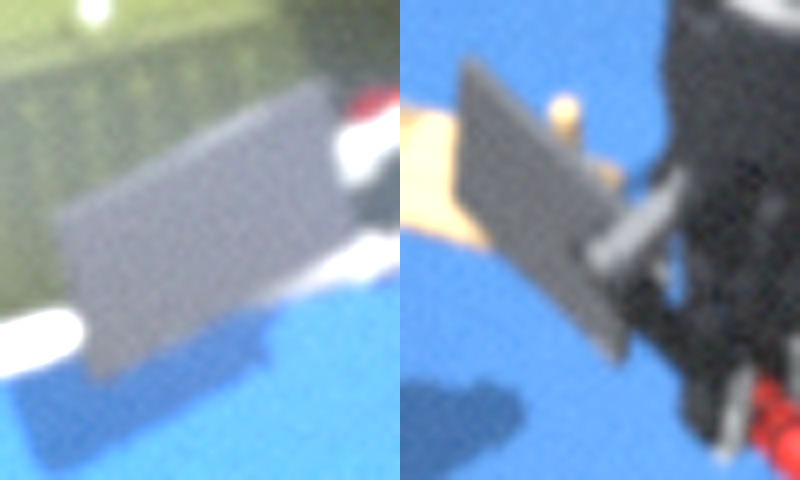

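Head corners: scene TF (253.5,265.5), TN (287,249.2), BF (258.1,285.2), BN (290.6,267.7); side TF (289.8,198.5), BF (289.5,214.4), BN (309.2,235.2).

```bash
python3 - <<'E'
from h import *
s,d=load("pics/s3.png"),load("pics/d3.png")
o,M=mpose()
m={"TF":(.047,.003,.029),"BF":(.047,.003,-.029),"BN":(-.047,.003,-.029),"TN":(-.047,.003,.029)}
A={"TF":(253.5,265.5),"TN":(287,249.2),"BF":(258.1,285.2),"BN":(290.6,267.7)};B={"TF":(289.8,198.5),"BF":(289.5,214.4),"BN":(309.2,235.2)}
X=[];Y=[]
for k in A:
    q=o+M@np.array(m[k]); print(k,"scene pred-obs",proj(s,q)[0]-A[k],"side",(proj(d,q)[0]-B[k]) if k in B else "")
    if k in B:
        p,e=tri(s,A[k],d,B[k]);X.append(p);Y.append(m[k]);print("   in assumed mirror frame",M.T@(p-o),"should be",m[k],e)
X,Y=np.array(X),np.array(Y)
r,rs=Ro.align_vectors(X-X.mean(0),Y-Y.mean(0)); Mn=r.as_matrix(); on=X.mean(0)-Mn@Y.mean(0)
print("origin",on,"vs",o,"rotvec in mirror axes",np.degrees(Ro.from_matrix(M.T@Mn).as_rotvec()))
print("aim in measured mirror",Mn.T@(aim["far"]-on))
E
```

```text
TF scene pred-obs [ 1.0077 -2.9233] side [-0.2016 -2.3256]
   in assumed mirror frame [ 0.0491 -0.0002  0.02  ] should be (0.047, 0.003, 0.029) 0.0015453150775930518
TN scene pred-obs [ 1.6044 -3.7044] side 
BF scene pred-obs [ 1.0777 -1.7394] side [-1.3693 -0.3186]
   in assumed mirror frame [ 0.0487 -0.0023 -0.0347] should be (0.047, 0.003, -0.029) 0.002245213863879185
BN scene pred-obs [ 1.4761 -1.7392] side [ 0.2487 -0.0695]
   in assumed mirror frame [-0.0434  0.0007 -0.0332] should be (-0.047, 0.003, -0.029) 0.00022323261841417213
origin [0.6371 0.0786 0.1648] vs [0.6349 0.081  0.171 ] rotvec in mirror axes [-2.2216  1.3032 -1.8629]
aim in measured mirror [ 0.008  -0.2391 -0.0038]
```

Both the assumed and measured poses put the aim point well within tolerance. I'll make a tiny centring shift, then hold for the picture.

```bash
python3 -m pendant '[[[-0.002,-0.001,0],[0,0,0],-1],[[-0.002,-0.001,0],[0,0,0],-1],[[0,0,0],[0,0,0],-1],[[0,0,0],[0,0,0],-1],[[0,0,0],[0,0,0],-1],[[0,0,0],[0,0,0],-1],[[0,0,0],[0,0,0],-1],[[0,0,0],[0,0,0],-1],[[0,0,0],[0,0,0],-1],[[0,0,0],[0,0,0],-1],[[0,0,0],[0,0,0],-1],[[0,0,0],[0,0,0],-1]]' >/dev/null
python3 -m pendant '[[[0,0,0],[0,0,0],-1],[[0,0,0],[0,0,0],-1],[[0,0,0],[0,0,0],-1],[[0,0,0],[0,0,0],-1],[[0,0,0],[0,0,0],-1],[[0,0,0],[0,0,0],-1],[[0,0,0],[0,0,0],-1],[[0,0,0],[0,0,0],-1]]'
python3 - <<'E'
from h import *
s=telemetry.observe();print(abs(s["joint_velocities"]).max())
o,M=mpose((-.102,0,-.0115));print(o-focus,M.T@(aim["far"]-o))
p,R,_=target('near',g=(-.102,0,-.0135));togo(p,R)
E
```

```text
clock: 10.4
tool_pos: [0.5412, 0.1001, 0.1541]
orientation: [[-0.978, 0.206, 0.029], [0.209, 0.969, 0.136], [-0.0, 0.139, -0.99]]
ft_force: [0.1, -0.1, -1.0]
gripper_width: 0.0131
grasp_force: 58.7
0.002161995921188962
[ 0.0036 -0.     -0.0044] [-0.003  -0.2386  0.0046]
at [0.5412 0.1001 0.1541] shift tool [-0.0123  0.0522  0.0048] rot [-0.2559 -4.3996 30.9856] clock 10.4 j [-0.0442  0.2671 -0.1746  1.1059  0.1371  0.1675] F [ 0.1184 -0.0791 -1.0122] 58.7129008769989
```

```bash
python3 -m pendant '[[[0.0002,0.0054,0.0005],[0,-0.44,3.1],-1],[[0.0002,0.0054,0.0005],[0,-0.44,3.1],-1],[[0.0002,0.0054,0.0005],[0,-0.44,3.1],-1],[[0.0002,0.0054,0.0005],[0,-0.44,3.1],-1],[[0.0002,0.0054,0.0005],[0,-0.44,3.1],-1],[[0.0002,0.0054,0.0005],[0,-0.44,3.1],-1],[[0.0002,0.0054,0.0005],[0,-0.44,3.1],-1],[[0.0002,0.0054,0.0005],[0,-0.44,3.1],-1],[[0.0002,0.0054,0.0005],[0,-0.44,3.1],-1],[[0.0002,0.0054,0.0005],[0,-0.44,3.1],-1],[[0,0,0],[0,0,0],-1],[[0,0,0],[0,0,0],-1]]'
python3 - <<'E'
from h import *
g=(-.102,0,-.0135)
p,R,_=target('near',g=g);togo(p,R)
s=snap("scene","pics/s5.png"); d=snap("side","pics/d5.png")
o,M=mpose(g);print("mirror-focus",o-focus,"aim",M.T@(aim["near"]-o))
q=[proj(c,o)[0] for c in(s,d)];print(q)
im=[]
for c,t in zip((s,d),q):
    u,v=int(t[0])-35,int(t[1])-30; print(u,v); im.append(cv2.resize(c["color"][v:v+68,u:u+50+10],(400,453),interpolation=cv2.INTER_CUBIC))
cv2.imwrite("pics/z5.png",cv2.convertScaleAbs(np.hstack(im),alpha=1.5,beta=10))
E
```

```text
clock: 11.4
tool_pos: [0.5628, 0.1491, 0.1566]
orientation: [[-0.729, 0.678, 0.096], [0.685, 0.722, 0.1], [-0.001, 0.139, -0.99]]
ft_force: [0.6, 0.4, -1.6]
gripper_width: 0.0127
grasp_force: 58.7
at [0.5628 0.1491 0.1566] shift tool [-0.0013  0.0006  0.    ] rot [-0.2534  0.0448  0.1236] clock 11.4 j [ 0.0668  0.272  -0.1625  1.0334  0.0939  0.8258] F [ 0.575   0.4258 -1.6206] 58.702352643013
mirror-focus [-0.0012  0.0003  0.0001] aim [ 0.0007 -0.2299 -0.0012]
[array([271.9923, 263.7443]), array([301.1497, 214.5647])]
236 233
266 184
```

View pics/z5.png

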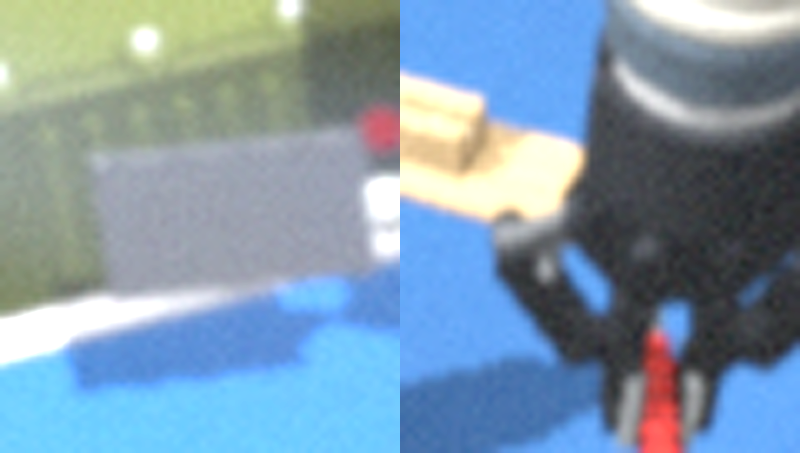

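The scene crop shows the glass back with corners at about (250,258), (290,254), (252.5,277) and (291.5,274). In the side view the head is hidden behind the gripper.

```bash
python3 - <<'E'
from h import *
s=load("pics/s5.png"); g=(-.102,0,-.0135); o,M=mpose(g)
m=[(.047,.003,.029),(-.047,.003,.029),(.047,.003,-.029),(-.047,.003,-.029)];A=np.array([(250.3,258.2),(290.3,254),(252.5,276.8),(291.5,273.8)])
P=proj(s,[o+M@np.array(k) for k in m]);print(P-A, "px/mm",np.linalg.norm(A[0]-A[1])/94)
E
python3 -m pendant '[[[0,0,0],[0,0,0],-1],[[0,0,0],[0,0,0],-1],[[0,0,0],[0,0,0],-1],[[0,0,0],[0,0,0],-1],[[0,0,0],[0,0,0],-1],[[0,0,0],[0,0,0],-1]]'
```

```text
[[-0.1531 -2.3575]
 [ 1.1425 -2.433 ]
 [ 0.5473  0.238 ]
 [ 1.6465 -1.0994]] px/mm 0.4278712295128251
clock: 12.0
tool_pos: [0.563, 0.1489, 0.1567]
orientation: [[-0.727, 0.68, 0.096], [0.686, 0.72, 0.1], [-0.001, 0.139, -0.99]]
ft_force: [-0.6, 0.0, -0.8]
gripper_width: 0.0128
grasp_force: 58.7
```

```bash
python3 -m pendant '[[[0,0,-0.001],[-0.5,0,0],-1],[[0,0,0],[0,0,0],-1],[[0,0,0],[0,0,0],-1],[[0,0,0],[0,0,0],-1],[[0,0,0],[0,0,0],-1],[[0,0,0],[0,0,0],-1],[[0,0,0],[0,0,0],-1],[[0,0,0],[0,0,0],-1]]'
python3 - <<'E'
from h import *
o,M=mpose((-.102,0,-.0125));s=telemetry.observe();print(o-focus,M.T@(aim["near"]-o),abs(s["joint_velocities"]).max(),s["grasp_force"])
print(bot.hand_in())
E
```

```text
clock: 12.67
tool_pos: [0.5629, 0.1489, 0.1576]
orientation: [[-0.727, 0.679, 0.102], [0.686, 0.719, 0.107], [-0.001, 0.148, -0.989]]
ft_force: [0.6, -0.7, -1.8]
gripper_width: 0.0128
grasp_force: 58.7
[-0.0012  0.0003  0.0001] [ 0.0011 -0.2298  0.0008] 0.0009207594141605179 58.70799243450165
the job is handed in; nothing more can be done
None
```

I handed the job in at about 12.7 s: the mirror was held still on the bare screw for over a second, then turned to the red seal, still gripped and steady at the focus spot. By my own measurements both aims were within tolerance; the judge's verdict was not shown.

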